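Find the thread comb that fits the printed screw

TASK

Find out which of the three thread combs in the rack fits the front screw on the pine board (the one nearest the robot): try them on top of its thread one at a time, teeth down and lengthwise along the middle of the screw, feeling gently for the grooves, because the printed thread breaks if a comb is pressed or dropped on it hard (more than about 25 N). Leave the one that fits standing upright by itself, fully home in the thread; the other two must end standing in slots of the rack, and the loose things around must not be shoved about.

Things in the scene. Friction and masses are not known exactly. Their poses are not given: they have to be found in the camera images.
- board: Pine board 280 (x) x 180 (y) x 38 mm, fixed, carrying the three screw stands at x = 0, 95 and 190 mm. Origin: on the table, under the middle of the front screw (the one nearest the robot); the board reaches from 45 mm in front of it (-x) to 235 mm behind it. y runs along the screws.
- front_crest (a point): Top of the front screw (nearest the robot), mid-length, at crest height, 84 mm above the table; y along the screw, z up. Rigid; crests 1.8 mm wide, grooves 7 mm deep, sloping flanks. A comb resting on the crests has its centre 30 mm above this point; fully home (its body down on the crests) 24 mm. A comb of the wrong pitch enters less than about 1 mm.
- screw_1: One of three like stands fixed across the board, each with a tightly held white printed screw, 40 mm over the crests, thread 110 mm long, along y, axis 26 mm above the origin (underside centre). Pitch 8, 10 or 12 mm, unmarked; the three change places between starts. How far the thread sits along y differs each start (up to 6 mm either way), so this pose does not tell where the grooves are.
- screw_2: One of three like stands fixed across the board, each with a tightly held white printed screw, 40 mm over the crests, thread 110 mm long, along y, axis 26 mm above the origin (underside centre). Pitch 8, 10 or 12 mm, unmarked; the three change places between starts. How far the thread sits along y differs each start (up to 6 mm either way), so this pose does not tell where the grooves are.
- screw_3: One of three like stands fixed across the board, each with a tightly held white printed screw, 40 mm over the crests, thread 110 mm long, along y, axis 26 mm above the origin (underside centre). Pitch 8, 10 or 12 mm, unmarked; the three change places between starts. How far the thread sits along y differs each start (up to 6 mm either way), so this pose does not tell where the grooves are.
- comb_a_mid (a point): Centre of a white printed thread comb, standing teeth down in the rack: plate 14 mm thick (x), 62 long (y), 60 high (z up). Teeth 6 mm deep, tips 1.8 mm wide, sloping flanks, one tooth in the middle, tips 30 mm below this point. Pitch 8, 10 or 12 mm, each comb fits one of the screws; which is not told. 45 g. Grip the tab (top 28 mm, 40 mm long) across the thickness, about 16 mm above this point.
- comb_b_mid (a point): Centre of a white printed thread comb, standing teeth down in the rack: plate 14 mm thick (x), 62 long (y), 60 high (z up). Teeth 6 mm deep, tips 1.8 mm wide, sloping flanks, one tooth in the middle, tips 30 mm below this point. Pitch 8, 10 or 12 mm, each comb fits one of the screws; which is not told. 45 g. Grip the tab (top 28 mm, 40 mm long) across the thickness, about 16 mm above this point.
- comb_c_mid (a point): Centre of a white printed thread comb, standing teeth down in the rack: plate 14 mm thick (x), 62 long (y), 60 high (z up). Teeth 6 mm deep, tips 1.8 mm wide, sloping flanks, one tooth in the middle, tips 30 mm below this point. Pitch 8, 10 or 12 mm, each comb fits one of the screws; which is not told. 45 g. Grip the tab (top 28 mm, 40 mm long) across the thickness, about 16 mm above this point.
- comb_a: The whole comb whose centre is comb_a_mid; origin at the tooth tips, same axes.
- comb_b: The whole comb whose centre is comb_b_mid; origin at the tooth tips, same axes.
- comb_c: The whole comb whose centre is comb_c_mid; origin at the tooth tips, same axes.
- rack: Fixed plywood rack 163 (x) x 86 (y) x 22 mm with three slots, at x = -50, 0 and +50 mm, y = 0, each 18 mm wide (x), 70 mm long (y), 18 mm deep (slot floor 4 mm above the table). One comb stands in each slot, its length along the rack's y. Origin: centre of the underside, on the table.
- screwdriver: Bystander: loose screwdriver, 170 mm long, lying on the table.
- servo: Bystander: small blue servo motor 54 x 20 x 45 mm, loose, standing on the table.
- glue: Bystander: small white bottle, 44 mm wide, 100 mm tall, loose.
- mug: Bystander: white mug, 80 mm wide, 90 mm tall, loose.
- spool: Bystander: filament spool lying flat, 100 mm wide, 48 mm tall, loose.
Things that resemble listed ones, but are neither listed nor needed, are in the scene too. What is shaped like the comb_c but yellow is not meant. Leave any blue look-alike of the comb_b alone.

How it is judged:
By the outcome, as a careful person would: the job done as asked, in the order asked, and still so for the second after the job is handed in, with the robot touching nothing.
It also fails if it takes over 72 s, if anything falls off the work surface, if the arm or the gripper's body presses on something with over 40 N, if the wrist force passes 120 N, or if a joint passes its speed limit or range.

ROBOT

A 7-joint arm with a two-finger parallel gripper is mounted at the origin on the work surface. World frame = base frame: x ahead of the robot, y to its left, z up, the work surface at z = 0. Lengths are in m, angles in degrees, forces in N, time in s.
With the tool pointing down it reaches from about 0.425 to 0.8 m from the base axis. Payload 8.3 kg.
Tool frame: the origin (TCP) lies midway between the tips of the shut fingers; the grasp point (between the pads) lies 19 mm behind it; z points along the fingers, y is the line along which they close (so a half turn about z gives the same grasp; the last joint's range is limited). The gripper opens to 85 mm and grips with 20 to 120 N. Pads are 22 mm wide; open, the fingers measure 114 mm over their backs; the gripper's body (76 mm by 85 mm) begins 54 mm behind the grasp point. The pads swing forward as they close: fully open they stand 13 mm farther back than shut.
Start: joints at [-73.39, 21.967, 0.94, 78.501, -0.361, 79.538, -2.664], TCP at [0.216, 0.587, 0.231] pointing down, gripper open.
Joint ranges: [-169.22, 169.22], [-14.56, 117.87], [-87.37, 89.26], [10.42, 133.3], [-82.24, 262.24], [0.94, 117.77], [-172.7, 172.7]. Speed limits (degrees/s): [136.94, 136.94, 172.46, 172.46, 180, 180, 180].

INTERFACE

Orientations are given as [roll, pitch, yaw] about the fixed x, y, z axes, in that order (R = Rz(yaw) Ry(pitch) Rx(roll)).
In Python, from workcell import monitor, imaging, robot gives the robot as it stands.
- The arm moves only by the shell command python3 -m creep 'ROWS' [OPENING] [FORCE]. ROWS is a JSON object of lists of equal length, an entry for each row: "delta_pos": the shift along the tool's x, y, z in cm, a list of three; "yaw": the turn about the tool's z in rad. A call has 1 to 8 rows; each row shifts and turns the commanded pose from where the row before left it, along the tool's axes as they then stand; what a row does not reach is not made up. A row lasts 1/10 s, in which the tool goes at most 50 mm and 8.59 degrees, less where a joint would pass 70% of its speed; a pose out of reach is approached as far as the arm can. A call is refused whole if a number of a shift passes 5 or a number of a turn 0.15, either way. A call with a gripper value outside its range is refused whole. OPENING is the finger opening in cm, from 0 to 8.54, set as the call begins (- or left out, the last holds). The fingers move at their own pace and stop on an object; FORCE is the grip in N (left out, the last holds). Time passes only in rows, so rows that do not move let the fingers close. It gives the time, the measured TCP pose, the force, the opening and the grip force at its end, in the units of the state.
- monitor.read_state(): the state, without advancing time (a new reading comes with each control period).
- imaging.camera(name): name is "scene" or "top" or "wrist"; returns (picture, depth): 400x640x3 uint8, blue, green, red; 400x640 float32, m along the optical axis (not along the pixel's ray), 0 where there is no reading.
- imaging.camera_model(name): a dict with "fovy" (degrees; the focal length in pixels is half the picture's height over the tangent of half this angle, whatever the lens; pixels are square), "cx", "cy" (the principal point, pixels), "cam_to_world" (4x4, takes a point from camera to world coordinates). Camera axes: x right, y up, looking along -z (the intrinsics and any distortion apply to the point x, -y, -z); pixel columns grow to the right and rows downward; lengths in m; the calibration is good to about 2 mm. A picture is of the moment at which its call begins: read the wrist's pose just before it. camera_model takes no time and is no camera call; for the wrist camera it gives the pose at the moment of the call.
- robot.finish_job(): hands the job in; it is judged then, once.
Trained networks look in the newest picture that a camera, given by its name, has taken for a name from the list of things; names that differ only in an ending like _2 or _b are one class to them, and where a whole thing is asked for, a point or a joint stands for the part that bears it (a point fixed in the world has none). Each returns a list of dicts, best first, with "p" (0 to 1); they miss things now and then, are a little off and sometimes report something else, mostly with a low value. They report only what shows in the picture. A call takes as long as a camera call. They do not tell look-alikes from the thing itself.
- imaging.recognise(camera, query): "position" ([x, y, z] in m, in world coordinates, good to about 4 mm: the middle of the surface that is visible of it).
- imaging.trace(camera, query): "mask" (400x640 bool, what is visible of it).
The state is a dict: "t": time; "joint_positions": joint angles; "joint_velocities": joint speeds; "effort": joint torques, N m; "ee_pos": TCP position; "tool_rot": TCP orientation; "ft_force": force on the tool from outside, world axes, zero at the start; "moment": the same for the moment, N m; "opening": opening from 0.0 (shut) to 1.0 (fully open); "gripper_force": force on a finger pad.
Only numpy, scipy, OpenCV 4.12 (cv2) and the standard library are available. Lean on these libraries where they do the work, as an engineer would, in place of code of your own. Each camera call takes 0.05 s, during which the arm holds its last target. There are 200 camera calls.

## Working session

There is one attempt and no reset: what is moved stays moved. The work goes in short steps, Python scripts to look and compute and a shell command to move; the robot and the scene stay as the last step left them, time stands still between calls to the robot, and variables do not carry over. Pictures are saved under pics/ and viewed, at most 10 in all, crops included, and the job is handed in when it is done.

```bash
ls; mkdir -p pics; cat > h.py <<'E'
import numpy as np, cv2, json
from workcell import monitor, imaging, robot
def model(n):
    m=imaging.camera_model(n); f=200/np.tan(np.radians(m['fovy'])/2)
    return m,f
def cloud(n,depth):
    m,f=model(n); v,u=np.mgrid[0:400,0:640]
    P=np.stack([(u-m['cx'])/f*depth,-(v-m['cy'])/f*depth,-depth,np.ones_like(depth)],-1)
    return (P@np.array(m['cam_to_world']).T)[...,:3]
def pix(n,p):
    m,f=model(n); q=np.linalg.inv(np.array(m['cam_to_world']))@np.r_[p,1]
    return m['cx']+f*q[0]/-q[2], m['cy']+f*q[1]/q[2]
E
python3 - <<'E'
from h import *
for n in ('top','scene'):
    m=imaging.camera_model(n); print(n,{k:v for k,v in m.items() if k!='cam_to_world'},np.round(m['cam_to_world'],3).tolist())
    im,d=imaging.camera(n); cv2.imwrite(f'pics/{n}0.png',im); np.save(f'{n}0.npy',d)
    for q in ('comb_a','rack','screw_1','board','front_crest'):
        for r in imaging.recognise(n,q): 
            print(n,q,round(r['p'],2),np.round(r['position'],3),np.round(pix(n,r['position'])))
s=monitor.read_state(); print(s)
E
```

```text
pics
top {'fovy': 47.77041870308634, 'cx': 310.3836419254801, 'cy': 193.79425788156735} [[0.015, 0.997, -0.077, 0.458], [-1.0, 0.015, 0.0, 0.063], [0.001, 0.077, 0.997, 1.362], [0.0, 0.0, 0.0, 1.0]]
top comb_a 0.61 [0.454 0.126 0.058] [288. 229.]
top comb_a 0.48 [0.688 0.281 0.038] [237. 149.]
top rack 0.65 [0.526 0.249 0.022] [247. 205.]
top screw_1 0.78 [ 0.62  -0.033  0.075] [344. 172.]
top screw_1 0.71 [ 0.707 -0.036  0.074] [345. 142.]
top screw_1 0.62 [ 0.527 -0.025  0.077] [341. 205.]
top board 0.94 [ 0.598 -0.024  0.039] [340. 181.]
top front_crest 0.92 [ 0.603 -0.028  0.038] [341. 180.]
scene {'fovy': 47.40490378356307, 'cx': 324.2741712300722, 'cy': 194.2146227086771} [[-0.907, -0.321, 0.273, 0.875], [0.421, -0.716, 0.556, 0.714], [0.017, 0.62, 0.785, 0.982], [0.0, 0.0, 0.0, 1.0]]
scene comb_a 0.82 [0.464 0.14  0.036] [369. 211.]
scene comb_a 0.79 [0.687 0.29  0.033] [314. 293.]
scene comb_a 0.63 [0.493 0.264 0.042] [383. 252.]
scene comb_a 0.58 [0.537 0.263 0.045] [367. 257.]
scene comb_a 0.58 [0.59  0.257 0.042] [346. 264.]
scene rack 0.8 [0.549 0.268 0.021] [363. 266.]
s
[... 431 characters left out ...]
joint_positions': array([-73.38910738,  21.9647669 ,   0.93933444,  78.50089954,
        -0.36130574,  79.53761971,  -2.66494271]), 'joint_velocities': array([-0.03509146,  0.05162335,  0.03291747, -0.09091106, -0.0022638 ,
        0.01909277, -0.00982813]), 'effort': array([-2.00033737e-04, -6.26989818e+01,  8.42156019e-01, -3.71925330e+01,
        1.63610297e-02,  2.75583050e-03,  1.19538419e-05]), 'ee_pos': array([0.21590879, 0.58650717, 0.2313062 ]), 'tool_rot': array([-1.79999400e+02, -3.94290211e-03,  1.59787389e+02]), 'ft_force': array([-0.47382733, -0.21353265, -0.67617214]), 'moment': array([-0.00201857, -0.02332251,  0.03107966]), 'gripper_force': 0.0, 'opening': 0.996534893973432}
```

View pictures.

View pics/top0.png

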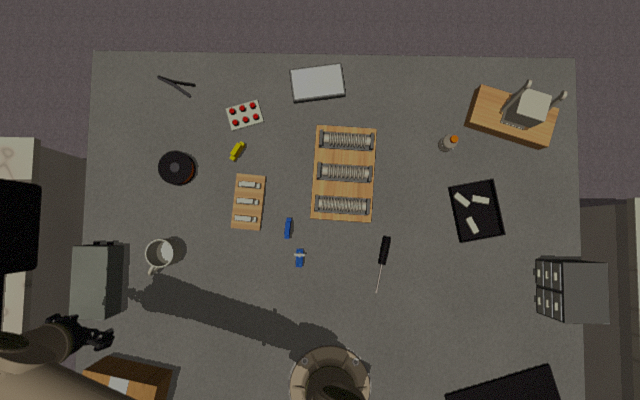

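View pics/scene0.png

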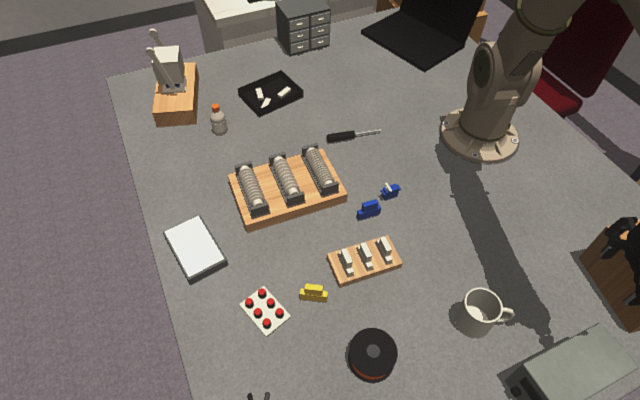

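```bash
python3 - <<'E'
from h import *
for n in ('top','scene'):
    d=np.load(n+'0.npy'); P=cloud(n,d)
    # rack region: points by height
    x,y,z=P[...,0],P[...,1],P[...,2]
    R=(x>.4)&(x<.64)&(y>.18)&(y<.34)
    for nm,lo,hi in (('racktop',.016,.027),('combtop',.055,.072)):
        k=R&(z>lo)&(z<hi); c=k.astype(np.uint8); nn,l,s,_=cv2.connectedComponentsWithStats(c)
        for i in range(1,nn):
            if s[i,4]>15:
                q=P[l==i]; r=cv2.minAreaRect((q[:,:2]*1000).astype(np.float32)); print(n,nm,s[i],np.round(np.median(q,0),4),r)
    S=(x>.49)&(x<.58)&(y>-.12)&(y<.1)&(z>.074)
    for lo,hi in((.48,.58),(.58,.67),(.67,.77)):
        S=(x>lo)&(x<hi)&(y>-.13)&(y<.1)&(z>.070)&(z<.1)
        q=P[S]; r=cv2.minAreaRect((q[:,:2]*1000).astype(np.float32)); print(n,'screw',S.sum(),np.round(q.mean(0),4),r,np.percentile(q[:,2],[50,95,99]))
    S=(x>.4)&(x<.9)&(y>-.2)&(y<.15)&(z>.033)&(z<.043)
    q=P[S]; print(n,'board',cv2.minAreaRect((q[:,:2]*1000).astype(np.float32)),np.median(q[:,2]))
E
```

```text
top racktop [ 231  173   35   57 1131] [0.5357 0.2483 0.022 ] ((536.177734375, 248.70164489746094), (87.0427474975586, 163.39442443847656), 85.15750885009766)
top combtop [241 181  14   6  70] [0.5852 0.2437 0.0642] ((584.8660888671875, 244.66867065429688), (39.24601364135742, 14.382258415222168), 87.94763946533203)
top combtop [239 198  14   6  68] [0.5365 0.2494 0.0644] ((536.250732421875, 249.11314392089844), (39.11478805541992, 13.703165054321289), 84.55620574951172)
top combtop [237 215  14   6  69] [0.4849 0.2525 0.0642] ((485.5290832519531, 253.81028747558594), (38.820865631103516, 13.716957092285156), 85.26334381103516)
top screw 573 [ 0.5286 -0.0283  0.0781] ((528.6728515625, -28.276107788085938), (158.3395233154297, 43.42391586303711), 87.4809341430664) [0.0777015  0.08460331 0.08774167]
top screw 558 [ 0.6227 -0.0359  0.0781] ((623.442138671875, -33.36402893066406), (157.8722686767578, 44.01994323730469), 87.34781646728516) [0.0779999  0.08461714 0.08588356]
top screw 559 [ 0.717  -0.0407  0.078 ] ((718.4143676757812, -38.50892639160156), (158.071533203125, 44.748012542724
[... 803 characters left out ...]
166717529297), 84.52194213867188)
scene screw 597 [ 0.5307 -0.0198  0.0769] ((529.091064453125, -23.511138916015625), (160.4377899169922, 46.015445709228516), 87.91302490234375) [0.07696644 0.08255337 0.08482003]
scene screw 592 [ 0.6249 -0.0253  0.0766] ((624.0875854492188, -30.60308074951172), (162.05899047851562, 47.44560241699219), 86.54936218261719) [0.07636741 0.08248067 0.08419653]
scene screw 635 [ 0.7196 -0.0302  0.0768] ((719.0580444335938, -34.38752746582031), (160.7286834716797, 44.97309494018555), 87.0036392211914) [0.07659164 0.0825219  0.08508772]
scene board ((664.1694946289062, 4.212310791015625), (255.2438507080078, 472.3861083984375), 87.75953674316406) 0.03707823216378281
```

In the pictures, the white combs I want stand in the rack at top px (250,184), (247,201) and (245,218). Things that could be taken for them:
- the yellow comb at (237,149)
- the blue comb at (288,228)
- the blue servo at (299,257)
- three white pieces in the black tray at (462,200), (480,200) and (472,225)

The front screw is the lowest of the three, at (342,205). I'll move above the rack and check the choice in a close wrist view.

```bash
python3 -m creep '{"delta_pos":[[-3.48,-1.72,0],[-3.48,-1.72,0],[-3.48,-1.72,0],[-3.48,-1.72,0],[-3.48,-1.72,0],[-3.48,-1.72,0]],"yaw":[0,0,0,0,0,0]}' 3.2 20
python3 -m creep '{"delta_pos":[[-3.48,-1.72,0],[-3.48,-1.72,0],[-3.48,-1.72,0],[-3.48,-1.72,0],[-3.48,-1.72,0],[-3.48,-1.72,0]],"yaw":[0,0,0,0,0,0]}'
python3 -m creep '{"delta_pos":[[0,0,0],[0,0,0],[0,0,0],[0,0,0],[0,0,0]],"yaw":[0.145,0.145,0.145,0.145,0.145]}'
python3 -m creep '{"delta_pos":[[0,0,0],[0,0,0],[0,0,0],[0,0,0],[0,0,0]],"yaw":[0.145,0.145,0.145,0.145,0]}'
python3 - <<'E'
from h import *
im,d=imaging.camera('wrist'); cv2.imwrite('pics/w1.png',im); np.save('w1.npy',d)
m=imaging.camera_model('wrist');print(m)
s=monitor.read_state(); print(s['ee_pos'],s['tool_rot'],s['t'],s['joint_positions'])
P=cloud('wrist',d); x,y,z=P[...,0],P[...,1],P[...,2]
k=((x>.4)&(x<.64)&(y>.18)&(y<.34)&(z>.055)&(z<.072)).astype(np.uint8); nn,l,S,_=cv2.connectedComponentsWithStats(k)
for i in range(1,nn):
    if S[i,4]>100:
        q=P[l==i]; print(S[i],np.round(np.median(q,0),4),cv2.minAreaRect((q[:,:2]*1000).astype(np.float32)))
E
```

```text
t: 1.2
ee_pos: [0.3772, 0.4163, 0.2315]
tool_rot: [180.0, 0.0, 159.8]
ft_force: [-0.0, 0.4, 0.4]
opening: 0.378
gripper_force: 0.0
t: 1.8
ee_pos: [0.5374, 0.2474, 0.2315]
tool_rot: [180.0, 0.0, 159.8]
ft_force: [0.7, 0.6, 0.6]
opening: 0.374
gripper_force: 0.0
t: 2.3
ee_pos: [0.5365, 0.2486, 0.2313]
tool_rot: [180.0, -0.0, 117.9]
ft_force: [0.1, 0.4, 0.1]
opening: 0.376
gripper_force: 0.0
t: 2.8
ee_pos: [0.5364, 0.2487, 0.2313]
tool_rot: [180.0, 0.0, 84.9]
ft_force: [0.2, 0.5, 0.9]
opening: 0.375
gripper_force: 0.0
{'fovy': 71.29889604172347, 'cx': 313.27790636768424, 'cy': 199.64496075921656, 'cam_to_world': array([[ 9.96498923e-01,  7.92521628e-02,  2.66268702e-02,
         5.44418808e-01],
       [-8.36054760e-02,  9.44071512e-01,  3.18965678e-01,
         3.29766762e-01],
       [ 1.41050246e-04, -3.20075107e-01,  9.47392161e-01,
         3.74363608e-01],
       [ 0.00000000e+00,  0.00000000e+00,  0.00000000e+00,
         1.00000000e+00]])}
[0.53643905 0.24865237 0.23129478] [1.79997903e+02 5.69511884e-03 8.52042358e+01] 2.85 [-48.11004367  18.66388012  26.19254434  85.10890779  -8.29212593
  78.15174004 -26.20467179]
[261 161  15  35 458] [0.4866 0.2559 0.0641] ((486.0774230957031, 254.88902282714844), (39.65156173706055, 14.054180145263672), 85.99017333984375)
[306 160  13  36 420] [0.5369 0.252  0.0642] ((536.451904296875, 250.72891235351562), (39.98820114135742, 13.68022632598877), 85.38024139404297)
[348 161  14  35 451] [0.5849 0.2476 0.0642] ((585.4315795898438, 246.31756591796875), (39.746131896972656, 14.031346321105957), 85.81157684326172)
```

View pics/w1.png

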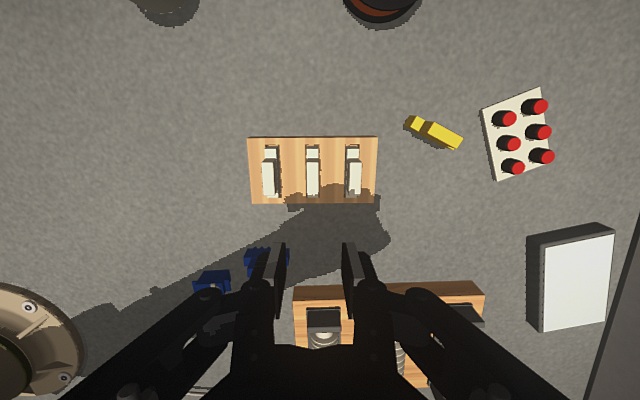

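The wrist view confirms the choice: three white combs in the rack slots at px (270,175), (312,175) and (353,175). The yellow one at (433,132) and the blue one at (265,260) are outside. I'll grasp the middle comb.

```bash
python3 -m creep '{"delta_pos":[[0.15,0,4],[0,0,5],[0,0,5],[0,0,3],[0,0,2],[0,0,1],[0,0,0]],"yaw":[0,0,0,0,0,0,0]}' 3.2 30
python3 -m creep '{"delta_pos":[[0,0,0],[0,0,0],[0,0,0],[0,0,0],[0,0,0],[0,0,0]],"yaw":[0,0,0,0,0,0]}' 0.6 30
python3 -m creep '{"delta_pos":[[0,0,-1],[0,0,-3],[0,0,-5],[0,0,-4],[0,0,0],[0,0,0]],"yaw":[0,0,0,0,0,0]}'
```

```text
t: 3.55
ee_pos: [0.5359, 0.2497, 0.0302]
tool_rot: [-179.9, 0.1, 85.2]
ft_force: [0.3, -0.0, 0.7]
opening: 0.375
gripper_force: 0.0
t: 4.15
ee_pos: [0.5373, 0.2505, 0.0325]
tool_rot: [179.9, -0.1, 85.0]
ft_force: [-1.6, -0.1, 6.5]
opening: 0.157
gripper_force: 36.8
t: 4.75
ee_pos: [0.5373, 0.2503, 0.163]
tool_rot: [179.9, -0.1, 85.0]
ft_force: [-0.8, -1.2, -1.4]
opening: 0.16
gripper_force: 35.9
```

```bash
python3 -m creep '{"delta_pos":[[-3,0.2,0],[-5,0.2,0],[-5,0.2,0],[-5,0.2,0],[-5,0.2,0],[-5,0.2,0],[-5,0.2,0],[-2,0.2,0]],"yaw":[0,0,0,0,0,0,-0.033,0]}'
python3 - <<'E'
from h import *
s=monitor.read_state(); print(s['ee_pos'],s['tool_rot'],s['t'])
im,d=imaging.camera('wrist'); cv2.imwrite('pics/w2.png',im); np.save('w2.npy',d); np.save('w2P.npy',cloud('wrist',d))
im2,d2=imaging.camera('scene'); np.save('s2P.npy',cloud('scene',d2))
u,v=map(int,pix('scene',s['ee_pos'])); c=im2[v-50:v+50,u-60:u+60]; 
print(u,v); c=cv2.resize(c,(480,400),interpolation=cv2.INTER_CUBIC)
cv2.imwrite('pics/v2.png',np.hstack([cv2.resize(im[60:300,180:460],None,fx=1.0,fy=1.667)[:400,:300],c]))
E
```

```text
t: 5.55
ee_pos: [0.5206, -0.1059, 0.1605]
tool_rot: [-179.9, 0.1, 86.6]
ft_force: [-0.6, -0.7, -0.3]
opening: 0.16
gripper_force: 35.9
[ 0.52059579 -0.10585198  0.1604648 ] [-1.79888855e+02  1.14437433e-01  8.65700901e+01] 5.55
309 121
```

View pics/w2.png

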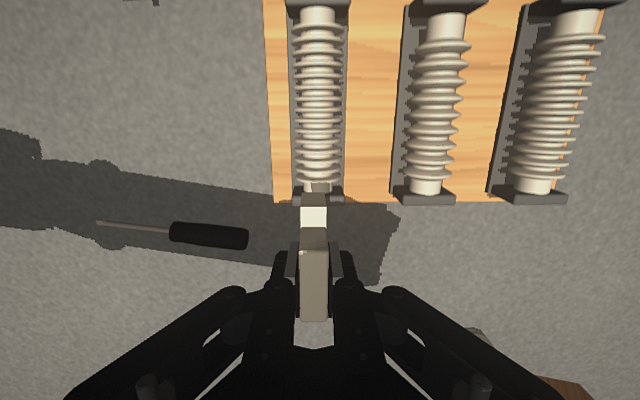

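View pics/v2.png

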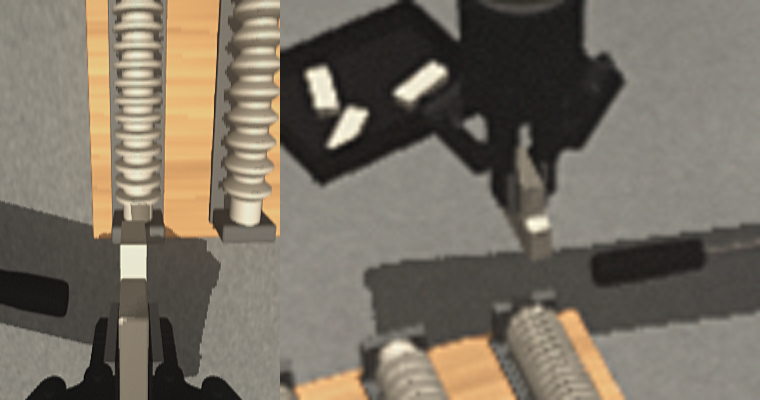

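The wrist view shows the front screw at px (318,20)-(318,190). It has the finest thread, about 14 crests, and the comb sits straight in the fingers at (313,215). Next I'll work out where the crests are.

```bash
python3 - <<'E'
from h import *
P=np.load('w2P.npy').reshape(-1,3); im=cv2.cvtColor(cv2.imread('pics/w2.png'),cv2.COLOR_BGR2GRAY).reshape(-1)
a=np.radians(-3.1); ex=np.array([np.cos(a),np.sin(a)]); ey=np.array([-np.sin(a),np.cos(a)]); o=np.array([.529,-.026])
q=(P[:,:2]-o); X=q@ex; Y=q@ey; Z=P[:,2]
S=(abs(X)<.024)&(abs(Y)<.085)&(Z>.062)
print('x extent',np.percentile(X[S&(abs(Y)<.05)],[1,50,99]), 'zmax',np.percentile(Z[S],[50,90,99]))
E=(abs(X)<.03)&(Z>.06)&(abs(Y)<.09); print('end Y',np.percentile(Y[E],[.2,99.8]))
B=(Z>.034)&(Z<.042)&(X>-.06)&(X<.3)&(abs(Y)<.15);print('board',cv2.minAreaRect((P[B][:,:2]*1000).astype(np.float32)), np.percentile(X[B],[.3,99.7]),np.percentile(Y[B],[.3,99.7]))
T=(abs(X)<.006)&(abs(Y)<.062)&(Z>.06)&(Z<.09)
def fit(Y,V,lab):
    best=[]
    for p in np.arange(6.5,13.5,.05)/1000:
        A=np.c_[np.ones_like(Y),Y,Y**2,np.cos(2*np.pi*Y/p),np.sin(2*np.pi*Y/p)]
        c,*_=np.linalg.lstsq(A,V,rcond=None); r=((V-A@c)**2).mean()
        best.append((r,p*1e3,np.hypot(c[3],c[4]),np.arctan2(c[4],c[3])/2/np.pi*p*1e3))
    best.sort(); print(lab,len(Y),best[:2], 'var',V.var())
fit(Y[T&(abs(Y)<.045)],Z[T&(abs(Y)<.045)],'z'); 
b=np.arange(-62,62,1.)
print([ (int(v),round(1e3*Z[T&(abs(Y*1e3-v)<.5)].mean(),1)) for v in b if (T&(abs(Y*1e3-v)<.5)).any()])
for k,c in enumerate((.095,.19)):
    T=(abs(X-c)<.006)&(abs(Y)<.045)&(Z>.06)&(Z<.09); fit(Y[T],Z[T],'other')
E
```

```text
x extent [-0.01711049 -0.00169982  0.01950323] zmax [0.20965937 0.25415268 0.30336905]
end Y [-0.08967983  0.06764239]
board ((625.34814453125, -37.92744445800781), (173.501220703125, 281.6658935546875), 86.68414306640625) [-0.04321593  0.23476384] [-0.09206001  0.0794193 ]
z 1981 [(np.float64(1.3150106586789046e-06), np.float64(7.999999999999995), np.float64(0.004172159900911552), np.float64(-2.586660382440156)), (np.float64(1.3707119205178722e-06), np.float64(8.049999999999994), np.float64(0.0041988552345317235), np.float64(-2.6254291436796384))] var 9.957612572241375e-06
[(-62, np.float64(76.8)), (-61, np.float64(77.5)), (-59, np.float64(83.8)), (-58, np.float64(83.8)), (-57, np.float64(81.0)), (-56, np.float64(77.9)), (-55, np.float64(77.0)), (-54, np.float64(77.0)), (-52, np.float64(82.6)), (-51, np.float64(83.7)), (-50, np.float64(83.7)), (-49, np.float64(80.9)), (-48, np.float64(77.8)), (-47, np.float64(76.5)), (-46, np.float64(76.5)), (-45, np.float64(77.2)), (-44, np.float64(82.0)), (-43, np.float64(84.1)), (-42, np.float64(83.8)), (-41, np.float64(81.1)), (-40, np.float64(7
[... 2311 characters left out ...]
 np.float64(76.9)), (59, np.float64(76.8)), (60, np.float64(76.8)), (61, np.float64(76.8))]
other 2081 [(np.float64(8.2457950867286e-07), np.float64(11.99999999999998), np.float64(0.0037455241623599333), np.float64(4.584046253357793)), (np.float64(8.405880964136563e-07), np.float64(12.04999999999998), np.float64(0.003738267769191857), np.float64(4.587577125546453))] var 7.79144140146818e-06
other 2184 [(np.float64(1.0520804875151888e-06), np.float64(9.999999999999988), np.float64(0.003972104892193229), np.float64(3.876020553246988)), (np.float64(1.0947250699357284e-06), np.float64(10.049999999999986), np.float64(0.003970512608917535), np.float64(3.886478803839339))] var 8.948850130055409e-06
```

```bash
cat > grip.py <<'E'
from h import *
def held(P,s):
    y=np.radians(s['tool_rot'][2]); ax=np.array([np.cos(y),np.sin(y)]); ay=np.array([np.sin(y),-np.cos(y)])
    q=P.reshape(-1,3); d=q[:,:2]-s['ee_pos'][:2]; X=d@ax; Y=d@ay; Z=q[:,2]-s['ee_pos'][2]
    k=(abs(Y)<.0065)&(abs(X)<.05)&(Z<.045)&(Z>-.04)
    X,Y,Z=X[k],Y[k],Z[k]
    for lo in np.arange(-.04,.045,.004):
        m=(Z>=lo)&(Z<lo+.004)
        if m.sum()>5: print(f'{lo*1e3:.0f} n{m.sum()} X {np.round(1e3*np.percentile(X[m],[1,50,99]),1)} Zmed {1e3*np.median(Z[m]):.1f}')
E
python3 - <<'E'
from grip import *
s=monitor.read_state(); s['ee_pos']=np.array([0.5206,-0.10585,0.1605]); s['tool_rot']=[0,0,86.57]
held(np.load('w2P.npy'),s)
d=np.load('w2.npy'); P=np.load('w2P.npy')
for r in range(195,330,6): print(r,np.round(P[r,313]*1e3,1))
s=monitor.read_state();print(s['ee_pos'],s['tool_rot'])
E
```

```text
-24 n26 X [28.7 29.  29.5] Zmed -21.6
-20 n40 X [28.7 29.  29.5] Zmed -18.2
-16 n45 X [28.5 29.1 29.5] Zmed -14.0
-12 n45 X [28.8 29.1 29.4] Zmed -10.0
-8 n47 X [28.5 29.1 29.5] Zmed -6.0
-4 n53 X [28.6 29.1 29.5] Zmed -2.4
-0 n347 X [17.4 24.5 29.4] Zmed 3.4
4 n204 X [17.7 21.6 29.4] Zmed 4.5
8 n72 X [16.8 18.1 18.6] Zmed 10.0
12 n85 X [ 8.3 18.1 18.9] Zmed 14.1
16 n82 X [ 8.6 18.2 18.7] Zmed 18.0
20 n106 X [ 8.2 18.1 18.8] Zmed 22.1
24 n102 X [ 8.3 18.1 18.7] Zmed 26.0
28 n1186 X [-21.    3.4  18.6] Zmed 31.5
32 n712 X [-20.2  -1.4  17.9] Zmed 32.3
36 n144 X [-13.1  -1.8   9.1] Zmed 37.6
195 [523.7 -77.  144.3]
201 [523.7 -77.1 155.2]
207 [523.7 -77.5 163.8]
213 [523.5 -80.9 163.9]
219 [523.3 -84.2 164.4]
225 [523.  -88.1 163.3]
231 [523.1 -87.  173.5]
237 [523.1 -87.6 179.1]
243 [523.1 -87.7 185.1]
249 [523.1 -88.1 190.3]
255 [523.  -89.9 192.4]
261 [522.8 -92.9 192.6]
267 [522.6 -96.4 192.1]
273 [522.4 -99.  192.9]
279 [ 522.2 -103.2  191.5]
285 [ 522.  -105.5  193. ]
291 [ 521.8 -109.6  191.9]
297 [ 521.5 -113.2  191.7]
303 [ 521.3 -116.2  192.2]
309 [ 521.2 -119.2  192.9]
315 [ 520.9 -123.2  192.4]
321 [ 520.7 -126.6  192.7]
327 [ 508.6 -311.3    0.6]
[ 0.52123221 -0.10442936  0.16034923] [-1.79890786e+02  1.01043598e-01  8.64972561e+01]
```

```bash
cat > rel.py <<'E'
from h import *
import sys
s=monitor.read_state(); im,d=imaging.camera('wrist'); P=cloud('wrist',d).reshape(-1,3)
e=np.array(s['ee_pos']); print('tcp',e,s['tool_rot'],s['t'])
a=np.radians(-3.1); ex=np.array([np.cos(a),np.sin(a)]); ey=np.array([-np.sin(a),np.cos(a)]); o=np.array([.529,-.026])
loc=lambda p:np.array([(p[...,:2]-o)@ex,(p[...,:2]-o)@ey,p[...,2]])
X,Y,Z=loc(P); t=loc(e); print('tcp local',np.round(t*1e3,1))
T=(abs(X)<.006)&(abs(Y)<.05)&(Z>.07)&(Z<.09)
if T.sum()>300:
    p=.008; A=np.c_[np.ones(T.sum()),np.cos(2*np.pi*Y[T]/p),np.sin(2*np.pi*Y[T]/p)]
    c=np.linalg.lstsq(A,Z[T],rcond=None)[0]; print('crest phase mm',np.arctan2(c[2],c[1])/2/np.pi*8,'Y range',Y[T].min(),Y[T].max())
    for c0 in (0,): 
        W=(abs(Y)<.05)&(abs(X)<.03)&(Z>.06)&(Z<.09); print('screw X range',np.round(1e3*np.percentile(X[W],[.5,99.5]),1))
zt=Z-t[2]
k=(abs(X-t[0])<.012)&(abs(Y-t[1])<.05)
top=k&(zt>.028)&(zt<.035)&(Y-t[1]>.010); print('tab top z-tcp',np.median(zt[top]),'X range',np.round(1e3*np.percentile(X[top],[1,99]),1),'mid-tcp',1e3*(np.mean(np.percentile(X[top],[1,99]))-t[0]))
ed=k&(abs(X-t[0])<.005)&(zt<-.002)&(zt>-.022)&(Y-t[1]>.02)&(Y-t[1]<.036); print('edge Y',1e3*np.median(Y[ed]),'comb centre Y',1e3*np.median(Y[ed])-31, ed.sum())
tb=k&(abs(X-t[0])<.004)&(zt>.009)&(zt<.026)&(Y-t[1]>.01)&(Y-t[1]<.03); print('tab centre Y',1e3*np.median(Y[tb])-20, tb.sum())
E
python3 rel.py
```

```text
tcp [ 0.52123221 -0.10442936  0.16034923] [-1.79890786e+02  1.01043598e-01  8.64972561e+01] 5.65
tcp local [ -3.5 -78.7 160.3]
crest phase mm 2.102203722055839 Y range -0.04997328837981735 0.04998065260535939
screw X range [-18.4  19.8]
tab top z-tcp 0.03150153917823231 X range [-14.5   7.8] mid-tcp 0.16508091901931177
edge Y -45.04588741857045 comb centre Y -76.04588741857046 179
tab centre Y -76.03415982887162 247
```

```bash
python3 -m creep '{"delta_pos":[[2.4,0.1,0],[3,0.1,0],[2.01,0.14,0],[0,0,2],[0,0,1.6],[0,0,0.4],[0,0,0],[0,0,0]],"yaw":[-0.007,0,0,0,0,0,0,0]}'; python3 rel.py
```

```text
t: 6.5
ee_pos: [0.5301, -0.0255, 0.1217]
tool_rot: [180.0, -0.0, 87.3]
ft_force: [0.5, 0.5, 0.5]
opening: 0.157
gripper_force: 35.9
tcp [ 0.5300802 -0.0254723  0.121683 ] [ 1.79989371e+02 -3.49966444e-03  8.73432819e+01] 6.5
tcp local [  1.1   0.6 121.7]
crest phase mm -1.3863666547723719 Y range 0.02486140031545224 0.04999802621226095
screw X range [-18.4  20.4]
tab top z-tcp 0.03190001699276061 X range [-9.9 11.2] mid-tcp -0.38422275264126204
edge Y 31.109259957771503 comb centre Y 0.10925995777150277 185
tab centre Y 0.11992462825112682 250
```

```bash
sed -i "s/^s=monitor.read_state(); im,d=.*/s=monitor.read_state(); m0=imaging.camera_model('wrist'); im,d=imaging.camera('wrist'); print('campose change mm',np.round(1e3*(np.array(imaging.camera_model('wrist')['cam_to_world'])-np.array(m0['cam_to_world']))[:3,3],2)); imaging.camera_model=lambda n:m0; P=cloud('wrist',d).reshape(-1,3)/; s/abs(Y)<.05)&(Z>.07/Y>-.01)\&(Y<.054)\&(Z>.07/" rel.py
python3 -m creep '{"delta_pos":[[0,0,0],[0,0,0],[0,0,0]],"yaw":[0,0,0]}'; python3 rel.py;  python3 rel.py
```

```text
t: 6.85
ee_pos: [0.53, -0.026, 0.1216]
tool_rot: [180.0, -0.0, 87.3]
ft_force: [-0.7, 0.9, -0.3]
opening: 0.162
gripper_force: 35.9
campose change mm [-0.04  0.01 -0.1 ]
tcp [ 0.53002237 -0.0259728   0.12160413] [ 1.79974530e+02 -1.12968469e-02  8.72971639e+01] 6.85
tcp local [1.000e+00 1.000e-01 1.216e+02]
crest phase mm -1.0848525002601608 Y range 0.024828886960694352 0.05281580626489196
screw X range [-18.8  20.2]
tab top z-tcp 0.031619369618987536 X range [-9.6 12.4] mid-tcp 0.36085860952196736
edge Y 30.840988190613388 comb centre Y -0.1590118093866124 181
tab centre Y -0.18588820673954132 244
campose change mm [-0.03  0.01 -0.08]
tcp [ 0.52998388 -0.02599308  0.12151718] [ 1.79981977e+02 -6.26396580e-03  8.73008853e+01] 6.9
tcp local [1.000e+00 1.000e-01 1.215e+02]
crest phase mm -1.0570376859499027 Y range 0.02470756194988846 0.05298442894544758
screw X range [-18.8  20.1]
tab top z-tcp 0.03164317216354451 X range [-10.2  12.1] mid-tcp -0.030877921957386853
edge Y 30.795595766654063 comb centre Y -0.2044042333459366 185
tab centre Y -0.21478263025877098 243
```

```bash
python3 -m creep '{"delta_pos":[[0.31,-0.03,0],[0,0,0.3],[0,0,0.3],[0,0,0.1],[0,0,0],[0,0,0],[0,0,0]],"yaw":[0.007,0,0,0,0,0,0]}'; python3 rel.py
python3 -m creep '{"delta_pos":[[0,0,0.1],[0,0,0]],"yaw":[0,0]}'
python3 -m creep '{"delta_pos":[[0,0,0.1],[0,0,0]],"yaw":[0,0]}'
python3 -m creep '{"delta_pos":[[0,0,0.05],[0,0,0]],"yaw":[0,0]}'
python3 -m creep '{"delta_pos":[[0,0,0.05],[0,0,0]],"yaw":[0,0]}'
```

```text
t: 7.65
ee_pos: [0.5298, -0.0229, 0.1144]
tool_rot: [180.0, 0.0, 86.9]
ft_force: [0.0, -0.4, -0.4]
opening: 0.157
gripper_force: 35.9
campose change mm [0.   0.01 0.02]
tcp [ 0.52979587 -0.02287192  0.11437008] [1.79994352e+02 2.16899961e-03 8.69052776e+01] 7.65
tcp local [  0.6   3.2 114.4]
crest phase mm -1.0913587650832448 Y range 0.03151771675627596 0.053970727089323836
screw X range [-18.8  20.1]
tab top z-tcp 0.031613923804227534 X range [-10.1  11.7] mid-tcp 0.2083927886317717
edge Y 33.862785508476975 comb centre Y 2.862785508476975 178
tab centre Y 2.9007307417835584 239
t: 7.9
ee_pos: [0.5297, -0.0228, 0.1132]
tool_rot: [-180.0, 0.0, 86.9]
ft_force: [-0.8, 0.1, -1.5]
opening: 0.16
gripper_force: 35.9
t: 8.1
ee_pos: [0.5298, -0.0229, 0.1125]
tool_rot: [180.0, -0.0, 86.9]
ft_force: [-1.0, 0.5, 1.7]
opening: 0.158
gripper_force: 36.3
t: 8.3
ee_pos: [0.5299, -0.0229, 0.1124]
tool_rot: [180.0, -0.0, 86.9]
ft_force: [-2.8, 0.7, 7.0]
opening: 0.16
gripper_force: 37.1
t: 8.5
ee_pos: [0.5299, -0.0229, 0.1123]
tool_rot: [180.0, -0.0, 86.9]
ft_force: [-4.2, 0.5, 11.3]
opening: 0.156
gripper_force: 37.6
```

Contact came at crest height, with no entry although the phase was right, so this comb has the wrong pitch. It goes back in its slot.

```bash
python3 -m creep '{"delta_pos":[[0,0,-0.5],[0,0,-2],[0,0,-2.6],[2.3,-0.15,0],[5,-0.3,0],[5,-0.3,0],[5,-0.3,0],[5,-0.3,0]],"yaw":[0,0,0.033,0,0,0,0,0]}'
python3 -m creep '{"delta_pos":[[3.5,-0.2,0],[1.5,-0.1,0],[0,0,0],[0,0,0],[0,0,0],[0,0,0]],"yaw":[0,0,0,0,0,0]}'
```

```text
t: 9.3
ee_pos: [0.5354, 0.2021, 0.1624]
tool_rot: [180.0, -0.0, 85.0]
ft_force: [0.4, 0.4, -0.6]
opening: 0.154
gripper_force: 36.0
t: 9.9
ee_pos: [0.5376, 0.2481, 0.1625]
tool_rot: [180.0, 0.0, 84.8]
ft_force: [0.2, -0.8, -0.6]
opening: 0.161
gripper_force: 36.0
```

```bash
python3 -m creep '{"delta_pos":[[0.24,-0.05,3],[0,0,5],[0,0,2],[0,0,0.4],[0,0,0],[0,0,0]],"yaw":[0,0,0,0,0,0]}'
python3 -m creep '{"delta_pos":[[0,0,1.0],[0,0,1],[0,0,0.4],[0,0,0],[0,0,0]],"yaw":[0,0,0,0,0]}'
```

```text
t: 10.5
ee_pos: [0.538, 0.2526, 0.0601]
tool_rot: [179.9, -0.1, 85.0]
ft_force: [0.4, 0.2, 0.5]
opening: 0.156
gripper_force: 35.9
t: 11.0
ee_pos: [0.5371, 0.2535, 0.0353]
tool_rot: [179.9, -0.1, 85.1]
ft_force: [-0.6, -0.1, -0.7]
opening: 0.158
gripper_force: 44.2
```

```bash
python3 -m creep '{"delta_pos":[[-0.2,0,0],[0,0,0.2],[0,0,0],[0,0,0]],"yaw":[0,0,0,0]}'
python3 -m creep '{"delta_pos":[[0,0,0],[0,0,0],[0,0,0],[0,0,0]],"yaw":[0,0,0,0]}' 3.2 30
python3 -m creep '{"delta_pos":[[0,0,-2],[0,0,-4],[0,0,-5],[0,0,0],[0,0,0]],"yaw":[0,0,0,0,0]}'
python3 - <<'E'
from h import *
s=monitor.read_state(); m=imaging.camera_model('wrist'); im,d=imaging.camera('wrist'); cv2.imwrite('pics/w3.png',im)
P=cloud('wrist',d); print(s['ee_pos'],s['tool_rot'][2])
x,y,z=P[...,0],P[...,1],P[...,2]
k=((x>.4)&(x<.64)&(y>.18)&(y<.34)&(z>.055)&(z<.072)).astype(np.uint8); nn,l,S,_=cv2.connectedComponentsWithStats(k)
for i in range(1,nn):
    if S[i,4]>100:
        q=P[l==i]; print(S[i],np.round(np.median(q,0),4),cv2.minAreaRect((q[:,:2]*1000).astype(np.float32)))
E
```

```text
t: 11.4
ee_pos: [0.5364, 0.2504, 0.0319]
tool_rot: [-180.0, 0.0, 85.0]
ft_force: [-0.6, 0.8, 0.1]
opening: 0.155
gripper_force: 44.2
t: 11.8
ee_pos: [0.5365, 0.2507, 0.0323]
tool_rot: [-180.0, -0.0, 85.0]
ft_force: [-0.6, -0.2, 0.7]
opening: 0.379
gripper_force: 0.0
t: 12.3
ee_pos: [0.5374, 0.2511, 0.1439]
tool_rot: [179.8, -0.1, 85.0]
ft_force: [-0.4, -0.2, -0.4]
opening: 0.374
gripper_force: 0.0
[0.53742009 0.25108611 0.14390914] 85.0184752775749
[242 183  20  46 803] [0.4856 0.2563 0.0627] ((484.72283935546875, 254.81800842285156), (39.4686164855957, 14.23002815246582), 84.97379302978516)
[358 183  20  47 798] [0.5836 0.2472 0.0625] ((584.0162963867188, 245.27732849121094), (40.507694244384766, 14.29738712310791), 85.22711944580078)
[305 185  16  46 728] [0.5369 0.2498 0.0626] ((536.7664184570312, 248.36309814453125), (40.189144134521484, 13.162088394165039), 84.88282775878906)
```

```bash
python3 -m creep '{"delta_pos":[[-0.05,2.4,0],[0,2.4,0],[0,0,3],[0,0,2],[0,0,0],[0,0,0],[0,0,0],[0,0,0]],"yaw":[0,0,0,0,0,0,0,0]}'
python3 -m creep '{"delta_pos":[[0,0,0],[0,0,0]],"yaw":[0,0]}'
```

```text
t: 13.15
ee_pos: [0.5849, 0.2463, 0.0936]
tool_rot: [179.9, -0.1, 85.0]
ft_force: [-0.1, -0.3, 0.0]
opening: 0.373
gripper_force: 0.0
t: 13.35
ee_pos: [0.5845, 0.2462, 0.0929]
tool_rot: [180.0, -0.0, 85.0]
ft_force: [0.2, -0.2, -0.1]
opening: 0.377
gripper_force: 0.0
```

```bash
python3 -m creep '{"delta_pos":[[0,0,3],[0,0,2],[0,0,1.1],[0,0,0],[0,0,0]],"yaw":[0,0,0,0,0]}'
python3 -m creep '{"delta_pos":[[0,0,0],[0,0,0],[0,0,0],[0,0,0],[0,0,0]],"yaw":[0,0,0,0,0]}' 0.6 30
python3 -m creep '{"delta_pos":[[0,0,-1],[0,0,-4],[0,0,-5],[0,0,-3],[-2.3,-0.3,0],[-5,-0.56,0],[-5,-0.56,0],[-5,-0.56,0]],"yaw":[0,0,0,0,0,0,0,0]}'
python3 -m creep '{"delta_pos":[[-5,-0.56,0],[-3,-0.35,0],[-2,-0.2,0],[0,0,2],[0,0,1.5],[0,0,0],[0,0,0],[0,0,0]],"yaw":[0,0,-0.033,0,0,0,0,0]}'; python3 rel.py
```

```text
t: 13.85
ee_pos: [0.5848, 0.2461, 0.0321]
tool_rot: [180.0, -0.0, 85.0]
ft_force: [-0.2, -0.9, 0.2]
opening: 0.373
gripper_force: 0.0
t: 14.35
ee_pos: [0.5852, 0.2463, 0.0326]
tool_rot: [179.9, -0.1, 85.0]
ft_force: [-0.3, -0.1, 6.5]
opening: 0.161
gripper_force: 36.3
t: 15.15
ee_pos: [0.549, 0.0746, 0.1619]
tool_rot: [180.0, -0.0, 85.0]
ft_force: [1.0, -0.6, 0.2]
opening: 0.158
gripper_force: 35.3
t: 15.95
ee_pos: [0.5306, -0.022, 0.1274]
tool_rot: [179.9, -0.0, 86.9]
ft_force: [0.1, -0.6, -0.6]
opening: 0.155
gripper_force: 35.3
campose change mm [ 0.01  0.02 -0.02]
tcp [ 0.53063026 -0.02196548  0.12735366] [ 1.79927639e+02 -8.23764790e-03  8.69242926e+01] 15.95
tcp local [  1.4   4.1 127.4]
crest phase mm -1.0507906225099808 Y range 0.02494152498865056 0.053988803054207925
screw X range [-18.8  20.2]
tab top z-tcp 0.03150547016915162 X range [-9.6 12.6] mid-tcp 0.0795942981363111
edge Y 34.44645675051644 comb centre Y 3.4464567505164396 182
tab centre Y 3.4636351153671256 246
```

```bash
python3 -m creep '{"delta_pos":[[-0.05,-0.07,0.5],[0,0,0.5],[0,0,0.3],[0,0,0],[0,0,0],[0,0,0]],"yaw":[0,0,0,0,0,0]}'
python3 -m creep '{"delta_pos":[[0,0,0.1],[0,0,0]],"yaw":[0,0]}'
python3 -m creep '{"delta_pos":[[0,0,0.1],[0,0,0]],"yaw":[0,0]}'
python3 -m creep '{"delta_pos":[[0,0,0.05],[0,0,0]],"yaw":[0,0]}'
```

```text
t: 16.6
ee_pos: [0.5293, -0.0226, 0.1133]
tool_rot: [-180.0, 0.0, 86.9]
ft_force: [0.3, 0.5, -0.6]
opening: 0.164
gripper_force: 35.2
t: 16.8
ee_pos: [0.5295, -0.0226, 0.1126]
tool_rot: [180.0, -0.0, 86.9]
ft_force: [-0.6, 0.6, 3.5]
opening: 0.159
gripper_force: 35.8
t: 17.0
ee_pos: [0.5296, -0.0226, 0.1124]
tool_rot: [180.0, -0.0, 86.9]
ft_force: [-4.3, -0.1, 11.0]
opening: 0.158
gripper_force: 37.1
t: 17.2
ee_pos: [0.5297, -0.0226, 0.1124]
tool_rot: [179.9, -0.1, 86.9]
ft_force: [-6.4, 0.8, 15.7]
opening: 0.157
gripper_force: 37.8
```

```bash
python3 -m creep '{"delta_pos":[[0,0,-0.3],[0.25,0,0],[0,0,0],[0,0,0.15],[0,0,0.1],[0,0,0]],"yaw":[0,0,0,0,0,0]}'
python3 -m creep '{"delta_pos":[[0,0,0.05],[0,0,0]],"yaw":[0,0]}'
python3 -m creep '{"delta_pos":[[0,0,-0.3],[-0.5,0,0],[0,0,0],[0,0,0.15],[0,0,0.1],[0,0,0]],"yaw":[0,0,0,0,0,0]}'
python3 -m creep '{"delta_pos":[[0,0,0.05],[0,0,0]],"yaw":[0,0]}'
```

```text
t: 17.8
ee_pos: [0.5297, -0.0198, 0.1122]
tool_rot: [180.0, -0.0, 86.9]
ft_force: [-4.7, 0.3, 12.1]
opening: 0.159
gripper_force: 37.2
t: 18.0
ee_pos: [0.5298, -0.0198, 0.1121]
tool_rot: [180.0, -0.1, 86.9]
ft_force: [-6.2, 1.3, 16.7]
opening: 0.159
gripper_force: 37.9
t: 18.6
ee_pos: [0.5293, -0.0257, 0.1124]
tool_rot: [180.0, -0.0, 86.9]
ft_force: [-6.6, -1.4, 14.6]
opening: 0.161
gripper_force: 37.6
t: 18.8
ee_pos: [0.5293, -0.0257, 0.1123]
tool_rot: [180.0, -0.0, 86.9]
ft_force: [-6.4, -1.3, 19.7]
opening: 0.159
gripper_force: 38.3
```

This comb has the wrong pitch too, with no entry at any of the three phases. It goes back in its slot.

```bash
python3 -m creep '{"delta_pos":[[0,0,-0.5],[0,0,-2],[0,0,-2.6],[2.5,0.3,0],[5,0.58,0],[5,0.58,0],[5,0.58,0],[5,0.58,0]],"yaw":[0,0,0.033,0,0,0,0,0]}'
python3 -m creep '{"delta_pos":[[3.5,0.38,0],[1.5,0.2,0],[0,0,0],[0,0,0],[0,0,0],[0,0,4],[0,0,3],[0,0,0]],"yaw":[0,0,0,0,0,0,0,0]}'
python3 -m creep '{"delta_pos":[[0,0,0],[0,0,0],[0,0,0],[0,0,0]],"yaw":[0,0,0,0]}'
```

```text
t: 19.6
ee_pos: [0.5745, 0.1976, 0.1614]
tool_rot: [-180.0, -0.0, 85.0]
ft_force: [1.1, -0.9, -0.4]
opening: 0.157
gripper_force: 35.2
t: 20.4
ee_pos: [0.5819, 0.2419, 0.0876]
tool_rot: [-179.6, 0.3, 84.9]
ft_force: [-0.8, -0.1, -1.9]
opening: 0.16
gripper_force: 35.2
t: 20.8
ee_pos: [0.5855, 0.2451, 0.0933]
tool_rot: [179.9, -0.1, 85.0]
ft_force: [0.7, 0.2, -0.6]
opening: 0.158
gripper_force: 35.2
```

```bash
python3 -m creep '{"delta_pos":[[0.12,-0.03,1.5],[0,0,1.5],[0,0,1],[0,0,1],[0,0,0.7],[0,0,0.2],[0,0,0],[0,0,0]],"yaw":[0,0,0,0,0,0,0,0]}'
python3 -m creep '{"delta_pos":[[0,0,0],[0,0,0],[0,0,0],[0,0,0]],"yaw":[0,0,0,0]}' 3.2 30
python3 -m creep '{"delta_pos":[[0,0,-2],[0,0,-4],[0,0,-5],[0,0,0],[0,0,0],[0,0,0]],"yaw":[0,0,0,0,0,0]}'
python3 - <<'E'
from h import *
s=monitor.read_state(); m=imaging.camera_model('wrist'); im,d=imaging.camera('wrist'); cv2.imwrite('pics/w4.png',im)
P=cloud('wrist',d); print(s['ee_pos'],s['tool_rot'][2])
x,y,z=P[...,0],P[...,1],P[...,2]
k=((x>.4)&(x<.64)&(y>.18)&(y<.34)&(z>.055)&(z<.072)).astype(np.uint8); nn,l,S,_=cv2.connectedComponentsWithStats(k)
for i in range(1,nn):
    if S[i,4]>100:
        q=P[l==i]; print(S[i],np.round(np.median(q,0),4),cv2.minAreaRect((q[:,:2]*1000).astype(np.float32)))
E
```

```text
t: 21.6
ee_pos: [0.5847, 0.246, 0.0327]
tool_rot: [180.0, 0.0, 85.0]
ft_force: [-0.4, -0.7, -1.1]
opening: 0.161
gripper_force: 35.5
t: 22.0
ee_pos: [0.5845, 0.2461, 0.0328]
tool_rot: [-180.0, 0.0, 85.0]
ft_force: [-0.4, -0.1, -0.3]
opening: 0.369
gripper_force: 0.0
t: 22.6
ee_pos: [0.5838, 0.246, 0.1417]
tool_rot: [-179.9, 0.0, 85.0]
ft_force: [-0.5, -0.3, -0.7]
opening: 0.375
gripper_force: 0.0
[0.58377186 0.24599222 0.14166493] 85.02913554034218
[185 182  25  47 926] [0.4876 0.2564 0.0636] ((485.8467712402344, 254.8343048095703), (40.074317932128906, 14.434552192687988), 85.57429504394531)
[249 183  20  48 835] [0.5387 0.2502 0.0637] ((537.9342041015625, 248.64654541015625), (40.077903747558594, 14.198392868041992), 85.48847198486328)
[307 183  17  47 749] [0.5857 0.247  0.0638] ((585.8276977539062, 245.1640625), (40.61815643310547, 13.38320255279541), 84.73974609375)
```

```bash
python3 -m creep '{"delta_pos":[[0.02,-3,0],[0,-4,0],[0,-2.9,0],[0,0,3],[0,0,2],[0,0,0],[0,0,0],[0,0,0]],"yaw":[0,0,0,0,0,0,0,0]}'
python3 -m creep '{"delta_pos":[[0,0,0],[0,0,0]],"yaw":[0,0]}'
```

```text
t: 23.45
ee_pos: [0.4866, 0.2549, 0.0935]
tool_rot: [180.0, -0.0, 85.0]
ft_force: [0.1, -0.1, 0.4]
opening: 0.374
gripper_force: 0.0
t: 23.65
ee_pos: [0.4864, 0.255, 0.0935]
tool_rot: [179.9, -0.0, 85.0]
ft_force: [0.3, 0.4, 0.5]
opening: 0.374
gripper_force: 0.0
```

```bash
python3 -m creep '{"delta_pos":[[0,-0.08,3],[0,0,2],[0,0,1.15],[0,0,0],[0,0,0]],"yaw":[0,0,0,0,0]}'
python3 -m creep '{"delta_pos":[[0,0,0],[0,0,0],[0,0,0],[0,0,0],[0,0,0]],"yaw":[0,0,0,0,0]}' 0.6 30
python3 -m creep '{"delta_pos":[[0,0,-1],[0,0,-4],[0,0,-5],[0,0,-3],[-2.3,0.6,0],[-4.8,1.2,0],[-4.8,1.2,0],[-4.8,1.2,0]],"yaw":[0,0,0,0,0,0,0,0]}'
python3 -m creep '{"delta_pos":[[-4.8,1.2,0],[-3.6,0.9,0],[-2.2,0.45,0],[0,0,2],[0,0,1.5],[0,0,0],[0,0,0],[0,0,0]],"yaw":[0,0,-0.033,0,0,0,0,0]}'; python3 rel.py
```

```text
t: 24.15
ee_pos: [0.4856, 0.2551, 0.032]
tool_rot: [180.0, -0.0, 85.0]
ft_force: [0.3, 0.0, 0.8]
opening: 0.374
gripper_force: 0.0
t: 24.65
ee_pos: [0.4859, 0.2553, 0.0324]
tool_rot: [179.9, -0.1, 85.0]
ft_force: [-0.8, -1.1, 6.5]
opening: 0.159
gripper_force: 36.8
t: 25.45
ee_pos: [0.5123, 0.0833, 0.1621]
tool_rot: [180.0, -0.0, 85.1]
ft_force: [-0.3, 0.7, -0.1]
opening: 0.159
gripper_force: 35.9
t: 26.25
ee_pos: [0.5291, -0.0227, 0.1274]
tool_rot: [179.9, -0.0, 86.9]
ft_force: [-0.6, -0.1, -0.7]
opening: 0.154
gripper_force: 35.8
campose change mm [ 0.02  0.02 -0.02]
tcp [ 0.52914404 -0.02272157  0.12738333] [ 1.79927386e+02 -1.47719615e-02  8.69298359e+01] 26.25
tcp local [ -0.    3.3 127.4]
crest phase mm -1.0502552144186381 Y range 0.025173777379660797 0.05373853141484808
screw X range [-18.8  20.2]
tab top z-tcp 0.0316732228937234 X range [-11.5  11.4] mid-tcp 0.00411841863172113
edge Y 33.59643518968943 comb centre Y 2.59643518968943 184
tab centre Y 2.5882158590668176 247
```

```bash
python3 -m creep '{"delta_pos":[[0.035,0.05,0.5],[0,0,0.5],[0,0,0.3],[0,0,0],[0,0,0],[0,0,0]],"yaw":[0,0,0,0,0,0]}'
python3 -m creep '{"delta_pos":[[0,0,0.1],[0,0,0]],"yaw":[0,0]}'
python3 -m creep '{"delta_pos":[[0,0,0.1],[0,0,0]],"yaw":[0,0]}'
python3 -m creep '{"delta_pos":[[0,0,0.05],[0,0,0]],"yaw":[0,0]}'
```

```text
t: 26.9
ee_pos: [0.5292, -0.0226, 0.1134]
tool_rot: [180.0, 0.0, 86.9]
ft_force: [-0.6, -0.4, -0.3]
opening: 0.155
gripper_force: 35.8
t: 27.1
ee_pos: [0.5291, -0.0226, 0.1123]
tool_rot: [-180.0, 0.0, 86.9]
ft_force: [0.1, 0.5, -0.3]
opening: 0.16
gripper_force: 35.8
t: 27.3
ee_pos: [0.5291, -0.0226, 0.1112]
tool_rot: [-180.0, 0.0, 86.9]
ft_force: [-0.4, 0.2, -0.3]
opening: 0.158
gripper_force: 35.8
t: 27.5
ee_pos: [0.5291, -0.0226, 0.1107]
tool_rot: [-180.0, 0.0, 86.9]
ft_force: [0.1, -0.5, -1.0]
opening: 0.159
gripper_force: 35.8
```

It is entering with no force, so I'll keep feeling it down to 0.1064.

```bash
python3 -m creep '{"delta_pos":[[0,0,0.1],[0,0,0.1],[0,0,0]],"yaw":[0,0,0]}'
python3 -m creep '{"delta_pos":[[0,0,0.1],[0,0,0]],"yaw":[0,0]}'
python3 -m creep '{"delta_pos":[[0,0,0.05],[0,0,0]],"yaw":[0,0]}'
```

```text
t: 27.8
ee_pos: [0.529, -0.0226, 0.1086]
tool_rot: [-180.0, 0.0, 86.9]
ft_force: [-0.1, 0.4, -0.0]
opening: 0.158
gripper_force: 35.8
t: 28.0
ee_pos: [0.529, -0.0226, 0.1076]
tool_rot: [-180.0, 0.0, 86.9]
ft_force: [-0.1, -0.2, -0.9]
opening: 0.16
gripper_force: 35.8
t: 28.2
ee_pos: [0.5291, -0.0226, 0.1072]
tool_rot: [-180.0, 0.0, 86.9]
ft_force: [1.0, -0.6, -0.2]
opening: 0.16
gripper_force: 35.8
```

```bash
python3 -m creep '{"delta_pos":[[0,0,0.05],[0,0,0]],"yaw":[0,0]}'
python3 -m creep '{"delta_pos":[[0,0,0.05],[0,0,0]],"yaw":[0,0]}'
python3 -m creep '{"delta_pos":[[0,0,0.03],[0,0,0]],"yaw":[0,0]}'; python3 rel.py
```

```text
t: 28.4
ee_pos: [0.5291, -0.0226, 0.1067]
tool_rot: [-180.0, 0.0, 86.9]
ft_force: [0.2, 0.2, 0.5]
opening: 0.157
gripper_force: 35.8
t: 28.6
ee_pos: [0.5292, -0.0226, 0.1064]
tool_rot: [180.0, -0.0, 86.9]
ft_force: [-0.9, -0.1, 2.2]
opening: 0.156
gripper_force: 36.1
t: 28.8
ee_pos: [0.5292, -0.0226, 0.1064]
tool_rot: [180.0, -0.0, 86.9]
ft_force: [-1.6, 0.1, 4.5]
opening: 0.157
gripper_force: 36.7
campose change mm [-0.    0.   -0.01]
tcp [ 0.529219   -0.02261179  0.10635417] [ 1.79989573e+02 -1.12079133e-02  8.69023526e+01] 28.8
tcp local [  0.    3.4 106.4]
crest phase mm -0.7169925098137528 Y range 0.03243598957997698 0.053601027159360354
screw X range [-18.8  20.2]
tab top z-tcp 0.03177406734313226 X range [-11.1  11.3] mid-tcp 0.07345068218380339
edge Y 33.72595061713939 comb centre Y 2.7259506171393895 194
tab centre Y 2.7515378489141646 247
```

```bash
python3 -m creep '{"delta_pos":[[0,0.03,-0.06],[0,0,0],[0,0,0]],"yaw":[0,0,0]}'
python3 -m creep '{"delta_pos":[[0,0,0],[0,0,0],[0,0,0],[0,0,0],[0,0,0]],"yaw":[0,0,0,0,0]}' 1.9 20
cat > chk.py <<'E'
from h import *
m=imaging.camera_model('wrist'); s=monitor.read_state(); im,d=imaging.camera('wrist'); P=cloud('wrist',d).reshape(-1,3)
a=np.radians(-3.1); q=P[:,:2]-[.529,-.026]; X=q@[np.cos(a),np.sin(a)]; Y=q@[-np.sin(a),np.cos(a)]; Z=P[:,2]
k=(abs(X)<.012)&(Y>.005)&(Y<.026)&(Z>.12)&(Z<.155); A=np.c_[X[k],Y[k],np.ones(k.sum())]
t=k&(abs(Z-np.median(Z[k&(Z>.13)]))<.004)
w=(abs(X)<.02)&(Y>.024)&(Y<.036)&(Z>.104)&(Z<.112)
print('t',s['t'],'tab top z',np.median(Z[t])*1e3,'X',np.round(1e3*np.percentile(X[t],[2,98]),1),'shoulder z',1e3*np.median(Z[w]),'X',np.round(1e3*np.percentile(X[w],[2,98]),1))
cv2.imwrite('pics/w5.png',im)
E
python3 chk.py
```

```text
t: 29.15
ee_pos: [0.5294, -0.0225, 0.1065]
tool_rot: [-180.0, 0.0, 86.9]
ft_force: [-0.7, 0.3, -0.5]
opening: 0.162
gripper_force: 36.0
t: 29.65
ee_pos: [0.5294, -0.0226, 0.1066]
tool_rot: [-180.0, 0.0, 86.9]
ft_force: [0.7, 0.7, -0.9]
opening: 0.224
gripper_force: 0.0
t 29.65 tab top z 138.23540440610554 X [-10.8  11.1] shoulder z 110.23970912877915 X [-5.2  8.2]
```

View pics/w5.png

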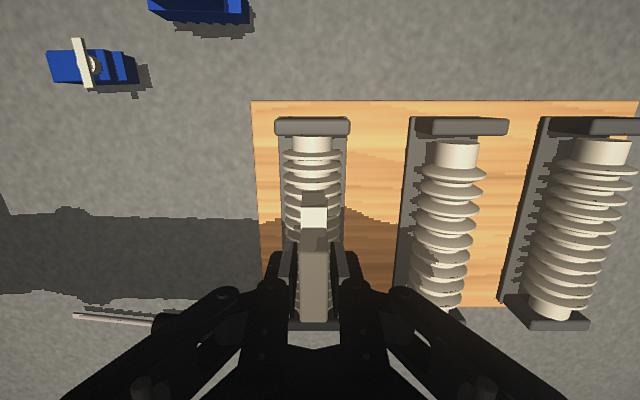

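The comb stands free of the pads at px (314,250) and looks upright. Its top is at 138 mm, which means fully home. I'll check its centring against the board, then retreat straight up.

```bash
cat >> chk.py <<'E'
B=(Z>.034)&(Z<.042)&(X>-.044)&(X<.2)&(abs(Y)<.13)
print('board +Y edge -90:',1e3*np.percentile(Y[B],99.7)-90,'X edge+45',1e3*np.percentile(X[B],.3)+45)
w=(Y>.024)&(Y<.036)&(abs(X)<.009)&(Z>.088)&(Z<.111); print('comb centre Y',1e3*np.percentile(Y[w],95)-31, 'thread/stand +Y ends',np.round(1e3*np.percentile(Y[(abs(X)<.015)&(Z>.06)&(Z<.09)],[99.8]),1))
E
python3 chk.py
python3 -m creep '{"delta_pos":[[0,0,0],[0,0,0],[0,0,0],[0,0,-0.5],[0,0,-1.5],[0,0,-3],[0,0,-5],[0,0,-2]],"yaw":[0,0,0,0,0,0,0,0]}' 3.2
python3 -m creep '{"delta_pos":[[0,0,0],[0,0,0],[0,0,0],[0,0,0]],"yaw":[0,0,0,0]}'
python3 chk.py
```

```text
t 29.7 tab top z 138.2770322685562 X [-10.8  11. ] shoulder z 110.29121274293682 X [-5.2  8.2]
board +Y edge -90: -1.407985565434501 X edge+45 1.4672367669101405
comb centre Y 2.964360404158498 thread/stand +Y ends [77.6]
t: 30.55
ee_pos: [0.5309, -0.0232, 0.2313]
tool_rot: [179.7, -0.0, 86.9]
ft_force: [1.4, 0.0, 0.5]
opening: 0.377
gripper_force: 0.0
t: 30.95
ee_pos: [0.5287, -0.0225, 0.2253]
tool_rot: [-179.9, 0.0, 86.9]
ft_force: [0.3, 0.5, 0.0]
opening: 0.376
gripper_force: 0.0
t 30.95 tab top z 138.4207081081641 X [-4.8  8.2] shoulder z 110.48773215388819 X [-4.4  7.9]
board +Y edge -90: -1.5554496231135317 X edge+45 1.4818341233545596
comb centre Y 2.9871321850085195 thread/stand +Y ends [77.7]
```

```bash
python3 - <<'E'
from h import *
im,d=imaging.camera('scene'); cv2.imwrite('pics/s9.png',cv2.resize(im[100:320,200:440],(720,600*11//10-60),interpolation=cv2.INTER_CUBIC))
P=cloud('scene',d); x,y,z=P[...,0],P[...,1],P[...,2]
for X0,X1,Y0,Y1,lo,hi in((.4,.64,.18,.34,.055,.072),(.5,.56,-.06,.04,.13,.145)):
    k=(x>X0)&(x<X1)&(y>Y0)&(y<Y1)&(z>lo)&(z<hi); nn,l,S,_=cv2.connectedComponentsWithStats(k.astype(np.uint8))
    for i in range(1,nn):
        if S[i,4]>15: q=P[l==i]; print(np.round(np.median(q,0),4),cv2.minAreaRect((q[:,:2]*1000).astype(np.float32)))
E
```

```text
[0.5385 0.2522 0.0624] ((537.5048828125, 249.80010986328125), (41.65335464477539, 14.281426429748535), 84.30937194824219)
[0.586  0.2488 0.0622] ((584.8624877929688, 246.89535522460938), (42.05526351928711, 14.777288436889648), 84.5064926147461)
[ 0.531  -0.0177  0.1366] ((530.49072265625, -20.480754852294922), (41.206626892089844, 13.47870922088623), 85.75857543945312)
```

View pics/s9.png

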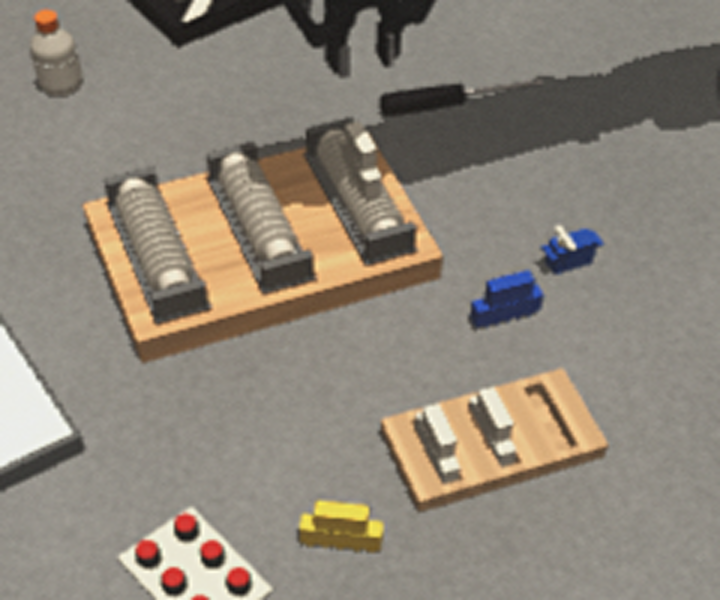

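The picture shows the comb upright on the front screw at crop px (362,160). The other two stand in their slots at (440,440) and (495,425), and the bystanders are untouched.

```bash
python3 -c "
from workcell import robot; print(robot.finish_job())"
```

```text
the job is handed in; nothing more can be done
None
```

The comb from the rack slot nearest the robot fits the front screw (8 mm pitch) and stands upright by itself, fully home in its thread; the other two would not enter and are back in their rack slots, no force reading on the screw passed 20 N, nothing nearby in the last picture had moved, and the job was handed in at about 31 s.

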